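# Ratchet the sole press down on a glued sole

## Robot

A 6-joint arm with a two-finger parallel gripper is mounted at the origin on the work surface. World frame = base frame: x ahead of the robot, y to its left, z up, the work surface at z = 0. Lengths are in m, angles in rad, forces in N, time in s.
With the tool pointing down it reaches from about 0.425 to 0.95 m from the base axis. Payload 3.5 kg.
Tool frame: the origin (TCP) lies between the finger pads; the fingertips stand 8 mm ahead of it and the grasp point (between the pads) lies 11 mm behind it (r.tip_extent is the distance from the TCP to the fingertips, in m); z points along the fingers, x is the direction in which the jaws open and shut, and the axes are right-handed (so a half turn about z gives the same grasp; the last joint's range is limited). The gripper opens to 85 mm and grips with 20 to 120 N. Pads are 22 mm wide; open, the fingers measure 114 mm over their backs; the gripper's body (76 mm by 85 mm) begins 54 mm behind the grasp point. The pads swing forward as they close: fully open they stand 13 mm farther back than shut.
Start: joints at [-1.283, 0.286, 1.577, -0, 1.279, -0.15], TCP at [0.286, -0.611, 0.239] pointing down, gripper open.
Joint ranges: [-2.77, 2.77], [-0.9, 2.22], [0.21, 2.48], [-1.53, 4.67], [0.24, 2.81], [-2.84, 2.84]. Speed limits (rad/s): [2.79, 2.79, 3.14, 3.14, 3.14, 3.14].

## Interface

Orientations are given as a 3x3 rotation matrix whose columns are the frame's x, y, z axes.
In Python, from station import sensors, imaging, ticket, r gives the robot as it stands. The module is installed in compiled form; this text tells all that it offers.
- The arm moves only by the tool servo_tool, never from a script. Its argument "increments" is a list of rows, each an object with "xyz": the shift along the tool's x, y, z in m, a list of three; "yaw": the turn about the tool's z in degrees. A call has 1 to 8 rows; each row shifts and turns the commanded pose from where the row before left it, along the tool's axes as they then stand; what a row does not reach is not made up. A row lasts 1/8 s, in which the tool goes at most 62.5 mm and 10.7 degrees, less where a joint would pass 70% of its speed; a pose out of reach is approached as far as the arm can. A call is refused whole if a number of a shift passes 0.0625 or a number of a turn 10.7, either way. A call with a gripper value outside its range is refused whole. "gripper" is the closure, from 0 (fully open) to 1 (shut), set as the call begins (left out, the last holds). The fingers move at their own pace and stop on an object; the grip force is fixed at half the most. Time passes only in rows, so rows that do not move let the fingers close. It gives the time, the measured TCP pose, the force and the opening at its end, in the units of the state.
- sensors.read_state(): the state, without advancing time (a new reading comes with each control period).
- imaging.get_image(name): name is "scene" or "top" or "wrist"; returns (picture, depth): 400x640x3 uint8, red, green, blue; 400x640 float32, m along the optical axis (not along the pixel's ray), 0 where there is no reading.
- imaging.camera_model(name): a dict with "fx", "fy", "cx", "cy" (pixels), "extrinsics" (4x4, takes a point from world to camera coordinates); the wrist camera has in their place "mount" (4x4, takes a point from camera to tool coordinates, whose origin is the TCP and whose axes are the tool frame's). Camera axes: x right, y down, z forward; pixel columns grow to the right and rows downward; lengths in m; the calibration is good to about 2 mm. A picture is of the moment at which its call begins: read the wrist's pose just before it. camera_model takes no time and is no camera call.
- ticket.hand_in(): hands the job in, once; it reports no verdict.
The state is a dict: "time_s": time; "qpos": joint angles; "dq": joint speeds; "joint_efforts": joint torques, N m; "eef_pos": TCP position; "tcp_rot": TCP orientation; "force": force on the tool from outside, world axes, zero at the start; "ft_torque": the same for the moment, N m; "width": finger opening in m.
Only numpy, scipy, OpenCV 4.12 (cv2) and the standard library are available. Lean on these libraries where they do the work, as an engineer would, in place of code of your own. Each camera call takes 0.05 s, during which the arm holds its last target. There are 200 camera calls.

## Task

The glued sole is lying in the bench press, but the ratchet is still set to loosen. Flip the reversing pawl right over to tighten, then work the ratchet lever back and forth until the pressure plate comes down on the sole and clamps it firmly: stop when the forward pull at the grip reaches about 13 N, and never go past 16 N or the foam is crushed. Let go of the lever with the press left clamped, the sole where it lies and the other things undisturbed.

Things in the scene. Friction and masses are not known exactly. Their poses are not given: they have to be found in the camera images.
- press: the fixed bench press: iron bed 270 x 340 mm, top 24 mm above the desk; two columns 142 mm to either side of the screw; cross bridge, top 161 mm. Origin on the desk straight under the screw; +x to the press's back, +z up. The vertical screw through the bridge carries the pressure plate; the ratchet lever lies on the bridge and turns the screw's nut: clockwise from above lowers the plate, 20 mm a turn
- press_axis (a point): point on the vertical axis of screw and lever, 184 mm above the desk, at the lever's mid height. The thread is stiff and stays where it is left. Pull at the grip while the nut is turning: 6 to 7 N with the plate free, about 9 N with it pressing 120 N, 13 N at 350 N, 17 N at 550 N; held still in mid swing it reads 3 to 5 N less
- handle (a joint): swing of the ratchet lever about the vertical press axis, rad; 0 = pointing to the press's front (its -x), positive = anticlockwise seen from above; stops at -1.2 and 1.2; stays where it is left (0.15 N m friction). 16 teeth: up to 0.39 rad of a forward swing may be idle before the ratchet bites; clicking back takes a few newtons
- handle_grip (a point): middle of the lever's black rubber grip, on its centre line, 165 mm from the press axis, 184 mm above the desk. The grip is a level round bar 25 mm thick, 110 to 220 mm from the axis, pointing straight away from it, with free space beside it and 70 mm or more below it
- pawl (a joint): reversing pawl, rad; -0.3 = loosen (lever drives the nut when swung anticlockwise seen from above, clicks freely clockwise); +0.3 = tighten (drives clockwise, clicks freely anticlockwise). Stops at both ends; stiff (3 to 4 N at the knob) and stays where it is put, so push it right over; from 0.2 on it counts as tighten
- pawl_knob (a point): top centre of the pawl's upright thumb knob, 13 mm thick, top 231 mm above the desk, at the end of a flat 44 mm thumb lever (top 211 mm) hinged on the ratchet lever 62 mm out from the axis and pointing back to it. At loosen the knob is 13 mm off the lever's centre line on its clockwise side (seen from above); push it 26 mm across to the anticlockwise side
- foot: the pressure plate under the screw, 170 x 88 x 12 mm; origin at the centre of its underside. It hangs 3 to 6 mm above the sole at first and is stiffly sprung on the screw: once it lies on the sole the force grows by about 20 N for every degree that the nut turns. Thread friction holds it when the lever is let go (very high forces spring back to some 300 N)
- sole: the sole unit in the press, 272 x 94 mm, 34 mm thick, grey-white foam on black rubber, flat on the bed; origin at the centre of its underside
- cement_tin: the small cement tin standing on the press bed, 52 mm across, 62 mm high; origin at the centre of its underside
- brush: a cement brush, 140 mm long, lying on the press bed; origin in its middle, underneath
- other_sole: the mate of the sole, same size, lying on the desk; origin at the centre of its underside
- last: a shoe last, 260 x 80 mm, 108 mm high at the heel, standing on the desk; origin at the centre of its underside
- tape: a roll of tape, 90 mm across, 24 mm high, lying flat; origin at the centre of its underside
- caliper: a caliper, 150 mm long, 12 mm thick, lying flat; origin in its middle, underneath

How it is judged:
By the outcome, as a careful person would: the job done as asked, in the order asked, and still so for the second after the job is handed in, with the robot touching nothing.
It also fails if it takes over 70 s, if anything falls off the work surface, if the arm or the gripper's body presses on something with over 40 N, if the wrist force passes 120 N, or if a joint passes its speed limit or range.

## Working session

There is one attempt and no reset: what is moved stays moved. The work goes in short steps, Python scripts to look and compute and a tool call to move; the robot and the scene stay as the last step left them, time stands still between calls to the robot, and variables do not carry over. Pictures are saved under pics/ and viewed, about 8 in all and at most 12, crops included, and the job is handed in when it is done.

Besides the shell and the picture viewer there is one more tool, called after ">>>" as a command line: name --argument value ..., lists and objects as JSON in quotes. servo_tool: Moves the arm, as the interface text tells. Its arguments: {"type":"object","properties":{"increments":{"type":"array"},"gripper":{"type":"number"}},"required":["increments"]}

```bash
mkdir -p pics; cat > h.py <<'E'
import numpy as np, cv2
from station import sensors, imaging, ticket, r
def grab(n,fn):
    s=sensors.read_state(); p,d=imaging.get_image(n); m=imaging.camera_model(n)
    if n=='wrist':
        T=np.eye(4);T[:3,:3]=s['tcp_rot'];T[:3,3]=s['eef_pos'];C=T@np.array(m['mount'])
    else: C=np.linalg.inv(np.array(m['extrinsics']))
    K=[m[k] for k in('fx','fy','cx','cy')]
    np.savez('pics/'+fn+'.npz',p=p,d=d,C=C,K=K)
    cv2.imwrite('pics/'+fn+'.png',p[...,::-1]); return p,d,C,K
def cloud(fn):
    z=np.load('pics/'+fn+'.npz');d=z['d'];fx,fy,cx,cy=z['K'];v,u=np.mgrid[:400,:640]
    P=np.stack([(u-cx)/fx*d,(v-cy)/fy*d,d],-1)@z['C'][:3,:3].T+z['C'][:3,3]
    P[d==0]=np.nan
    return z['p'],P
E
python3 - <<'E'
from h import *
for n in('scene','top'): grab(n,n+'0')
s=sensors.read_state();print(s)
a=cv2.imread('pics/scene0.png');b=cv2.imread('pics/top0.png')
cv2.imwrite('pics/a.png',cv2.resize(np.vstack([a,b]),(640,800))[:, :]) 
E
```

```text
{'time_s': 0.1, 'qpos': array([-1.28295694e+00,  2.87094161e-01,  1.57801235e+00,  3.48428482e-05,
        1.27860641e+00, -1.49986852e-01]), 'dq': array([-0.00091118, -0.00256031, -0.00443101,  0.00074139,  0.002364  ,
        0.00011055]), 'joint_efforts': array([ 4.99507569e-04, -4.07293725e+01, -2.93699759e+01, -1.44709834e-04,
        3.38512480e-03, -1.78061708e-05]), 'eef_pos': array([ 0.28605979, -0.6107594 ,  0.23808398]), 'tcp_rot': array([[ 4.23962026e-01, -9.05679786e-01, -5.69908654e-04],
       [-9.05677551e-01, -4.23962265e-01,  2.04250382e-03],
       [-2.09147418e-03, -3.49790583e-04, -9.99997752e-01]]), 'force': array([-0.27585591,  0.43703714, -0.13479236]), 'ft_torque': array([ 0.0244844 ,  0.03457001, -0.02459853]), 'width': 0.08558187609001852}
```

View pics/scene0.png

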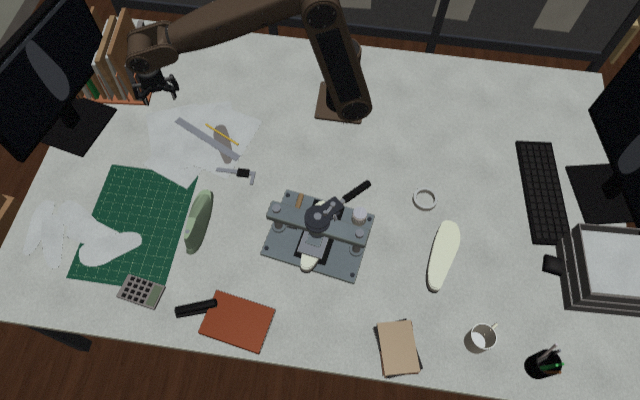

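View pics/top0.png

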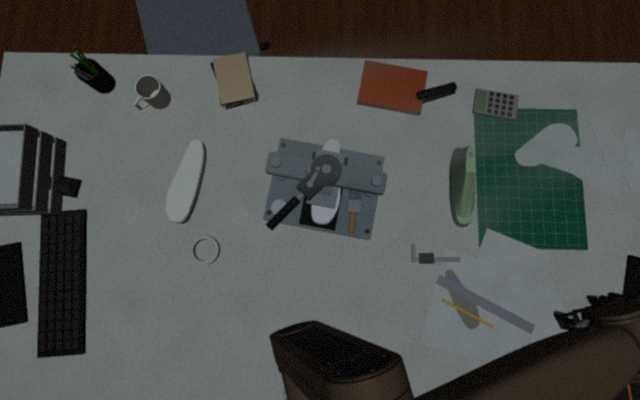

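The scene shows the press in the middle, with the lever pointing front-left: in the top view the grip is near (283,212) and the axis near (322,170). The pawl is at about (312,180). Next I'll take a zoomed crop and the numbers.

```bash
python3 - <<'E'
from h import *
p,P=cloud('top0'); q,Q=cloud('scene0')
for nm,X,im in(('top',P,p),('sc',Q,q)):
    g=im.max(-1)
    near=(X[...,0]>.4)&(X[...,0]<1)&(abs(X[...,1])<.3)
    m=near&(abs(X[...,2]-.19)<.012)&(g<45)
    v,u=np.nonzero(m);pts=X[m];print(nm,m.sum(),pts.mean(0),np.ptp(pts,axis=0))
    c=pts[:,:2].mean(0);w,V=np.linalg.eigh(np.cov(pts[:,:2].T));print('dir',V[:,1],'sd',w**.5)
    m=near&(X[...,2]>.217)&(X[...,2]<.3);print('high',m.sum());
    for a,b,c in list(zip(*np.nonzero(m),X[m].round(3)))[::6]:print((b,a),c,im[a,b])
a=cv2.resize(cv2.imread('pics/top0.png')[130:245,255:395],None,fx=4,fy=4,interpolation=cv2.INTER_CUBIC)
b=cv2.resize(cv2.imread('pics/scene0.png')[170:285,255:395],None,fx=4,fy=4,interpolation=cv2.INTER_CUBIC)
cv2.imwrite('pics/c.png',cv2.convertScaleAbs(cv2.resize(np.hstack([a,b]),(800,328)),alpha=1.8))
E
```

```text
top 398 [0.51600809 0.09328346 0.1948889 ] [0.1249286  0.1660839  0.02279089]
dir [-0.65400539  0.75648989] sd [0.0080193 0.0441243]
high 38
(np.int64(317), np.int64(166)) [0.627 0.016 0.233] [61 68 71]
(np.int64(316), np.int64(168)) [0.622 0.018 0.231] [76 81 89]
(np.int64(317), np.int64(169)) [0.619 0.016 0.231] [78 84 91]
(np.int64(318), np.int64(170)) [0.616 0.013 0.233] [62 68 72]
(np.int64(310), np.int64(181)) [0.589 0.034 0.219] [77 84 89]
(np.int64(312), np.int64(183)) [0.584 0.028 0.218] [72 79 83]
(np.int64(308), np.int64(186)) [0.576 0.039 0.218] [75 79 86]
sc 191 [0.51795586 0.10370303 0.19289428] [0.12069402 0.09053279 0.02292787]
dir [-0.7706709   0.63723337] sd [0.0065276  0.03553034]
high 25
(np.int64(331), np.int64(201)) [0.577 0.028 0.218] [76 81 87]
(np.int64(333), np.int64(204)) [0.588 0.036 0.221] [128 134 140]
(np.int64(325), np.int64(211)) [0.623 0.015 0.234] [125 128 136]
(np.int64(324), np.int64(213)) [0.629 0.013 0.23 ] [92 92 96]
(np.int64(326), np.int64(215)) [0.629 0.02  0.218] [59 58 60]
```

View pics/c.png

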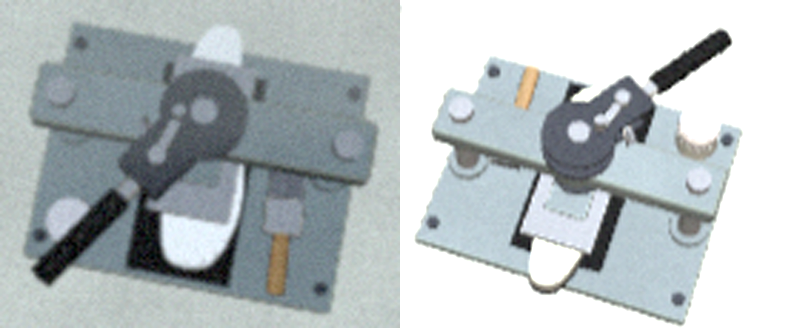

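The crop shows the screw top at (203,108), the pawl knob at (178,112), on the lever's clockwise side, and the pawl hinge at (157,155). The grip runs from (130,195) to (40,270). I'll get coordinates from these and the wrist camera mount, then move above the press.

```bash
python3 - <<'E'
from h import *
p,P=cloud('top0')
def at(cx,cy,s=800/280,o=(255,130),k=1):
    u=round(o[0]+cx/s);v=round(o[1]+cy/s);return np.nanmedian(P[v-k:v+k+1,u-k:u+k+1].reshape(-1,3),0).round(4)
for n,c in dict(screw=(203,108),knob=(178,112),hinge=(157,155),colL=(61,92),colR=(347,145),disc=(225,130),tin=(70,215)).items():print(n,at(*c))
X=P;m=(p.max(-1)<45)&(X[...,0]>.42)&(X[...,0]<.56)&(X[...,1]>.05)&(X[...,1]<.2)&(X[...,2]>.175)
pts=X[m];vx,vy,x,y=cv2.fitLine(pts[:,:2].astype(np.float32),cv2.DIST_HUBER,0,.001,.001).ravel();print(m.sum(),'grip line',vx,vy,x,y, pts.min(0),pts.max(0))
print(imaging.camera_model('wrist'))
E
```

```text
screw [ 0.6282 -0.0078  0.2051]
knob [0.619  0.0158 0.2312]
hinge [0.5817 0.0336 0.2165]
colL [0.6492 0.1304 0.1753]
colR [ 0.601  -0.1458  0.1756]
disc [ 0.607  -0.0297  0.2025]
tin [0.5409 0.1256 0.0861]
336 grip line 0.7204239 -0.693534 0.507284 0.104503945 [0.4631938  0.05019299 0.18432792] [0.55421542 0.14683487 0.20045657]
{'fx': 319.85579917878977, 'fy': 319.85579917878977, 'cx': 318.64223862347734, 'cy': 195.6195306070154, 'mount': array([[ 9.99999909e-01, -4.12444807e-04,  1.11801215e-04,
         1.76179939e-04],
       [ 3.56878582e-04,  9.49954656e-01,  3.12387619e-01,
        -8.02758504e-02],
       [-2.35048736e-04, -3.12387551e-01,  9.49954716e-01,
        -1.34706930e-01],
       [ 0.00000000e+00,  0.00000000e+00,  0.00000000e+00,
         1.00000000e+00]])}
```

```bash
cat >> h.py <<'E'
import json
def plan(via,n=8,start=None):
    """via: list of (x,y,z,xangle_deg,rows). prints rows, tool pointing down."""
    s=sensors.read_state();R=s['tcp_rot']
    p=np.array(s['eef_pos']);a=np.degrees(np.arctan2(R[1,0],R[0,0]))
    if start is not None: p,a=np.array(start[:3],float),start[3]
    rows=[]
    for x,y,z,A,k in via:
        p0,a0=p.copy(),a; da=(A-a0+180)%360-180
        for i in range(1,k+1):
            g=p0+(np.array([x,y,z])-p0)*i/k; c,sn=np.cos(np.radians(a)),np.sin(np.radians(a))
            d=g-p; t=np.round([c*d[0]+sn*d[1], sn*d[0]-c*d[1], -d[2]],4)
            yw=round(-(a0+da*i/k-a),1); rows.append(dict(xyz=[float(q) for q in t],yaw=float(yw)))
            p=p+np.array([c*t[0]+sn*t[1],sn*t[0]-c*t[1],-t[2]]); a-=yw
    for i in range(0,len(rows),n):print(json.dumps(rows[i:i+n]))
    print('end',p.round(4),round(a,1))
E
python3 -c "
from h import *
plan([(0.49,-0.2,0.36,10,8),(.595,-.015,.40,46,8)])"
```

```text
[{"xyz": [-0.0357, -0.0449, -0.0152], "yaw": -9.4}, {"xyz": [-0.0279, -0.05, -0.0153], "yaw": -9.3}, {"xyz": [-0.0194, -0.054, -0.0152], "yaw": -9.4}, {"xyz": [-0.0104, -0.0564, -0.0153], "yaw": -9.4}, {"xyz": [-0.001, -0.0573, -0.0152], "yaw": -9.3}, {"xyz": [0.0083, -0.0567, -0.0152], "yaw": -9.4}, {"xyz": [0.0174, -0.0546, -0.0153], "yaw": -9.4}, {"xyz": [0.0261, -0.0511, -0.0152], "yaw": -9.3}]
[{"xyz": [0.0169, -0.0205, -0.005], "yaw": -4.5}, {"xyz": [0.0185, -0.0191, -0.005], "yaw": -4.5}, {"xyz": [0.02, -0.0176, -0.005], "yaw": -4.5}, {"xyz": [0.0212, -0.016, -0.005], "yaw": -4.5}, {"xyz": [0.0224, -0.0142, -0.005], "yaw": -4.5}, {"xyz": [0.0235, -0.0125, -0.005], "yaw": -4.5}, {"xyz": [0.0244, -0.0105, -0.005], "yaw": -4.5}, {"xyz": [0.0252, -0.0087, -0.005], "yaw": -4.5}]
end [ 0.595  -0.0149  0.4   ] 46.0
```

>>> servo_tool --increments '[{"xyz": [-0.0357, -0.0449, -0.0152], "yaw": -9.4}, {"xyz": [-0.0279, -0.05, -0.0153], "yaw": -9.3}, {"xyz": [-0.0194, -0.054, -0.0152], "yaw": -9.4}, {"xyz": [-0.0104, -0.0564, -0.0153], "yaw": -9.4}, {"xyz": [-0.001, -0.0573, -0.0152], "yaw": -9.3}, {"xyz": [0.0083, -0.0567, -0.0152], "yaw": -9.4}, {"xyz": [0.0174, -0.0546, -0.0153], "yaw": -9.4}, {"xyz": [0.0261, -0.0511, -0.0152], "yaw": -9.3}]' --gripper 0.6

```text
time_s: 1.1
eef_pos: [0.4905, -0.1986, 0.3613]
tcp_rot: [[0.984, 0.178, -0.0], [0.178, -0.984, 0.0], [-0.0, -0.0, -1.0]]
force: [0.5, -1.1, -0.6]
width: 0.0343
```

>>> servo_tool --increments '[{"xyz": [0.0169, -0.0205, -0.005], "yaw": -4.5}, {"xyz": [0.0185, -0.0191, -0.005], "yaw": -4.5}, {"xyz": [0.02, -0.0176, -0.005], "yaw": -4.5}, {"xyz": [0.0212, -0.016, -0.005], "yaw": -4.5}, {"xyz": [0.0224, -0.0142, -0.005], "yaw": -4.5}, {"xyz": [0.0235, -0.0125, -0.005], "yaw": -4.5}, {"xyz": [0.0244, -0.0105, -0.005], "yaw": -4.5}, {"xyz": [0.0252, -0.0087, -0.005], "yaw": -4.5}, {"xyz": [0, 0, 0], "yaw": 0}]'

```text
validation failed for argument at $.in...
```

>>> servo_tool --increments '[{"xyz": [0.0169, -0.0205, -0.005], "yaw": -4.5}, {"xyz": [0.0185, -0.0191, -0.005], "yaw": -4.5}, {"xyz": [0.02, -0.0176, -0.005], "yaw": -4.5}, {"xyz": [0.0212, -0.016, -0.005], "yaw": -4.5}, {"xyz": [0.0224, -0.0142, -0.005], "yaw": -4.5}, {"xyz": [0.0235, -0.0125, -0.005], "yaw": -4.5}, {"xyz": [0.0244, -0.0105, -0.005], "yaw": -4.5}, {"xyz": [0.0252, -0.0087, -0.005], "yaw": -4.5}]'

```text
time_s: 2.1
eef_pos: [0.5953, -0.0147, 0.4006]
tcp_rot: [[0.693, 0.721, -0.001], [0.721, -0.693, 0.0], [-0.001, -0.001, -1.0]]
force: [0.6, -0.4, 0.0]
width: 0.0341
```

```bash
python3 - <<'E'
from h import *
grab('wrist','w0')
s=sensors.read_state();print(s['eef_pos'],s['force'],s['qpos'])
cv2.imwrite('pics/w0b.png',cv2.convertScaleAbs(cv2.imread('pics/w0.png'),alpha=1.8))
p,X=cloud('w0')
m=(X[...,2]>.226)&(X[...,2]<.24)&(abs(X[...,0]-.62)<.05)&(abs(X[...,1]-.015)<.05)
v,u=np.nonzero(m);print('knob',m.sum(),X[m].mean(0) if m.any() else 0,np.ptp(X[m],axis=0),u.mean(),v.mean())
m=(p.max(-1)<50)&(X[...,2]>.175)&(X[...,2]<.21)&(X[...,0]<.56)&(X[...,1]>.05)
pts=X[m];print(m.sum(),cv2.fitLine(pts[:,:2].astype(np.float32),cv2.DIST_HUBER,0,.001,.001).ravel(),pts.max(0))
E
```

```text
[ 0.59640271 -0.012192    0.40126683] [-1.45006774  1.43110536  1.50390298] [-0.1914609   0.03678416  1.56868583  0.00258021  1.53574396 -1.00091253]
knob 136 [0.62071231 0.01687169 0.23057453] [0.01186686 0.01197377 0.00618162] 359.9632352941176 172.66176470588235
1864 [ 0.7176202  -0.6964347   0.52183384  0.09314855] [0.55951369 0.12463973 0.20200016]
```

View pics/w0b.png

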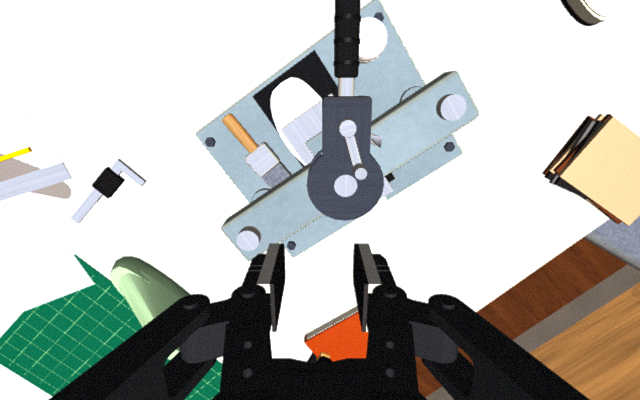

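The wrist view shows the knob at (360,173), the screw at (347,186), the hinge at (348,128) and the grip going up at (346,40). The fused knob position is (0.6207, 0.0165, 0.231), which agrees with the top and scene views.

```bash
python3 -c "
from h import *
plan([(.6207,.0165,.27,46,5),(.6207,.0165,.223,46,3)])"
```

```text
[{"xyz": [0.0075, -0.0004, 0.0263], "yaw": 0.1}, {"xyz": [0.0075, -0.0005, 0.0262], "yaw": 0.0}, {"xyz": [0.0075, -0.0005, 0.0263], "yaw": 0.1}, {"xyz": [0.0075, -0.0004, 0.0262], "yaw": 0.1}, {"xyz": [0.0075, -0.0005, 0.0263], "yaw": 0.1}, {"xyz": [0.0, -0.0, 0.0157], "yaw": -0.0}, {"xyz": [0.0, -0.0, 0.0156], "yaw": -0.0}, {"xyz": [0.0, -0.0, 0.0157], "yaw": -0.0}]
end [0.6207 0.0165 0.223 ] 46.0
```

>>> servo_tool --increments '[{"xyz": [0.0075, -0.0004, 0.0263], "yaw": 0.1}, {"xyz": [0.0075, -0.0005, 0.0262], "yaw": 0.0}, {"xyz": [0.0075, -0.0005, 0.0263], "yaw": 0.1}, {"xyz": [0.0075, -0.0004, 0.0262], "yaw": 0.1}, {"xyz": [0.0075, -0.0005, 0.0263], "yaw": 0.1}, {"xyz": [0.0, 0.0, 0.0157]}, {"xyz": [0.0, 0.0, 0.0156]}, {"xyz": [0.0, 0.0, 0.0157]}]'

```text
validation failed for argument at $.in...
```

>>> servo_tool --increments '[{"xyz": [0, 0, 0], "yaw": 0}, {"xyz": [0, 0, 0], "yaw": 0}, {"xyz": [0, 0, 0], "yaw": 0}, {"xyz": [0, 0, 0], "yaw": 0}]' --gripper 0.9

```text
time_s: 2.65
eef_pos: [0.5949, -0.0161, 0.4012]
tcp_rot: [[0.696, 0.718, -0.0], [0.718, -0.696, -0.0], [-0.0, -0.0, -1.0]]
force: [0.7, 0.8, -0.5]
width: 0.0082
```

>>> servo_tool --increments '[{"xyz": [0.008, -0.0004, 0.0263], "yaw": 0}, {"xyz": [0.008, -0.0005, 0.0262], "yaw": 0.0}, {"xyz": [0.008, -0.0005, 0.0263], "yaw": 0}, {"xyz": [0.008, -0.0004, 0.0262], "yaw": 0}, {"xyz": [0.008, -0.0005, 0.0263], "yaw": 0}, {"xyz": [0.0, 0.0, 0.0], "yaw": 0}]' --gripper 0.6

```text
time_s: 3.4
eef_pos: [0.62, 0.015, 0.2669]
tcp_rot: [[0.695, 0.719, -0.006], [0.719, -0.695, 0.001], [-0.004, -0.005, -1.0]]
force: [-0.2, -0.6, 0.7]
width: 0.0343
```

>>> servo_tool --increments '[{"xyz": [0.0015, 0, 0.015], "yaw": 0}, {"xyz": [0, 0, 0.015], "yaw": 0}, {"xyz": [0, 0, 0.014], "yaw": 0}, {"xyz": [0, 0, 0], "yaw": 0}]'

```text
time_s: 3.9
eef_pos: [0.6213, 0.016, 0.2239]
tcp_rot: [[0.695, 0.719, -0.003], [0.719, -0.695, 0.0], [-0.002, -0.003, -1.0]]
force: [1.8, 0.1, 0.3]
width: 0.0344
```

>>> servo_tool --increments '[{"xyz": [0, 0, 0], "yaw": 0}, {"xyz": [0, 0, 0], "yaw": 0}, {"xyz": [0, 0, 0], "yaw": 0}]' --gripper 0.86

```text
time_s: 4.28
eef_pos: [0.6226, 0.0159, 0.2266]
tcp_rot: [[0.695, 0.719, 0.001], [0.719, -0.695, -0.0], [0.001, 0.001, -1.0]]
force: [-0.4, -0.1, 0.6]
width: 0.0119
```

>>> servo_tool --increments '[{"xyz": [-0.004, 0, 0], "yaw": 0}, {"xyz": [-0.004, 0, 0], "yaw": 0}, {"xyz": [-0.004, 0, 0], "yaw": 0}]'

```text
time_s: 4.65
eef_pos: [0.6178, 0.0076, 0.2268]
tcp_rot: [[0.696, 0.718, 0.013], [0.718, -0.696, 0.001], [0.01, 0.009, -1.0]]
force: [16.4, 5.2, -6.2]
width: 0.0121
```

```bash
python3 - <<'E'
from h import *
s=sensors.read_state();print(s['eef_pos'],s['force'],s['width'])
grab('wrist','w1')
cv2.imwrite('pics/w1b.png',cv2.convertScaleAbs(cv2.imread('pics/w1.png'),alpha=1.8))
E
```

```text
[0.61783749 0.00759922 0.22676677] [16.39314163  5.20879305 -6.23782886] 0.01212158390203766
```

View pics/w1b.png

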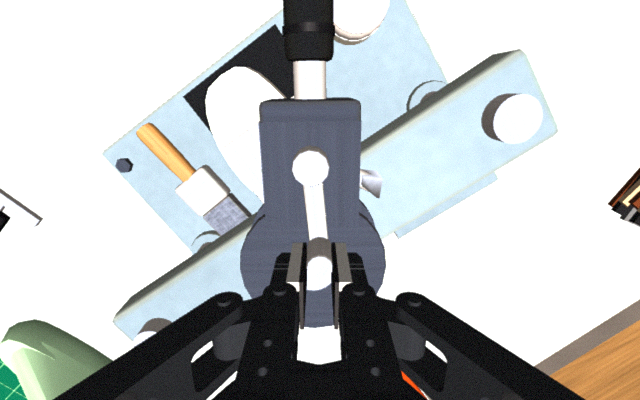

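The knob is gripped at (319,270) and the thumb lever has come nearly to the centre line, so I'll keep pushing.

>>> servo_tool --increments '[{"xyz": [-0.003, 0, 0], "yaw": 0}, {"xyz": [-0.003, 0, 0], "yaw": 0}, {"xyz": [-0.003, 0, 0], "yaw": 0}, {"xyz": [-0.003, 0, 0], "yaw": 0}, {"xyz": [-0.003, 0, 0], "yaw": 0}, {"xyz": [0, 0, 0], "yaw": 0}]'

```text
time_s: 5.45
eef_pos: [0.6056, -0.0038, 0.2271]
tcp_rot: [[0.696, 0.718, 0.007], [0.718, -0.696, -0.0], [0.005, 0.005, -1.0]]
force: [5.7, 0.1, -0.3]
width: 0.0121
```

>>> servo_tool --increments '[{"xyz": [-0.002, 0, 0], "yaw": 0}, {"xyz": [-0.002, 0, 0], "yaw": 0}, {"xyz": [-0.002, 0, 0], "yaw": 0}, {"xyz": [0, 0, 0], "yaw": 0}]'

```text
time_s: 5.95
eef_pos: [0.6044, -0.0066, 0.2272]
tcp_rot: [[0.695, 0.718, 0.017], [0.719, -0.696, 0.003], [0.014, 0.01, -1.0]]
force: [14.3, 4.7, -5.4]
width: 0.0122
```

>>> servo_tool --increments '[{"xyz": [0, 0, 0], "yaw": 0}, {"xyz": [0, 0, 0], "yaw": 0}, {"xyz": [0, 0, -0.02], "yaw": 0}, {"xyz": [0, 0, -0.04], "yaw": 0}, {"xyz": [0, 0.03, -0.05], "yaw": 0}, {"xyz": [0, 0.02, 0], "yaw": 0}, {"xyz": [0, 0, 0], "yaw": 0}]' --gripper 0.6

```text
time_s: 6.82
eef_pos: [0.6358, -0.0435, 0.3378]
tcp_rot: [[0.696, 0.718, 0.002], [0.718, -0.696, -0.001], [0.001, 0.002, -1.0]]
force: [-0.9, -0.3, -0.2]
width: 0.0338
```

```bash
python3 - <<'E'
from h import *
s=sensors.read_state();print(s['eef_pos'],s['force'],s['width'])
grab('wrist','w2')
p,X=cloud('w2')
m=(X[...,2]>.226)&(X[...,2]<.24)&(abs(X[...,0]-.61)<.05)&(abs(X[...,1])<.05)
v,u=np.nonzero(m);print('knob',m.sum(),X[m].mean(0),np.ptp(X[m],axis=0),u.mean(),v.mean())
m=(p.max(-1)<50)&(X[...,2]>.175)&(X[...,2]<.21)&(X[...,0]<.565)&(X[...,1]>.04)
pts=X[m];L=cv2.fitLine(pts[:,:2].astype(np.float32),cv2.DIST_HUBER,0,.001,.001).ravel();print(L,np.degrees(np.arctan2(-L[1],-L[0])))
cv2.imwrite('pics/w2b.png',cv2.convertScaleAbs(cv2.imread('pics/w2.png'),alpha=1.8)[:300,150:550])
E
```

```text
[ 0.63580005 -0.04348669  0.3377618 ] [-0.94472263 -0.27981194 -0.18338327] 0.03383673437639356
knob 231 [ 0.60319994 -0.00501178  0.23069904] [0.01243804 0.01239767 0.00634724] 325.1861471861472 132.15151515151516
[ 0.9857909  -0.16797698  0.54970884  0.05181751] 170.32977
```

View pics/w2b.png

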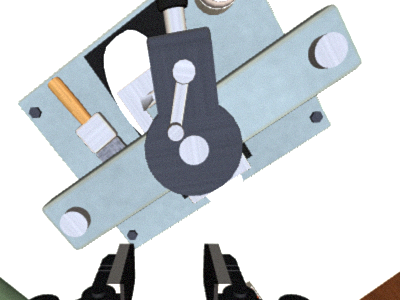

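The pawl is over: the knob is at (176,132), about 12 mm on the anticlockwise side of the screw–hinge line. The lever also swung slightly anticlockwise, so I'll measure its angle and plan the approach to the grip.

```bash
python3 - <<'E'
from h import *
p,X=cloud('w2')
f=lambda u,v:np.nanmedian(X[v-3:v+4,u-3:u+4].reshape(-1,3),0)
h,s=f(334,72),f(343,150);print(h,s)
d=h-s;a=np.arctan2(d[1],d[0]);print(np.degrees(a))
A=np.array([.6265,-.0085]);k=np.array([.6032,-.005])-A
n=np.array([-np.sin(a),np.cos(a)]);print('knob off',k@n)
e=[np.cos(a),np.sin(a)];G=A+.165*np.array(e);print('grip',G)
an=np.degrees(a)
plan([(*G,.30,an-90,6),(*G,.18,an-90,6)])
E
```

```text
[0.57717604 0.02937886 0.21704838] [ 0.62697056 -0.00634518  0.20464768]
144.3432428688734
knob off 0.010738392695108833
grip [0.49243359 0.08768314]
[{"xyz": [-0.0009, -0.0322, 0.0061], "yaw": -1.4}, {"xyz": [-0.0001, -0.0322, 0.006], "yaw": -1.4}, {"xyz": [0.0006, -0.0322, 0.0061], "yaw": -1.4}, {"xyz": [0.0015, -0.0322, 0.0061], "yaw": -1.4}, {"xyz": [0.0022, -0.0321, 0.0061], "yaw": -1.4}, {"xyz": [0.0031, -0.0321, 0.006], "yaw": -1.4}, {"xyz": [-0.0, 0.0, 0.02], "yaw": -0.0}, {"xyz": [-0.0, 0.0, 0.02], "yaw": -0.0}]
[{"xyz": [-0.0, 0.0, 0.02], "yaw": -0.0}, {"xyz": [-0.0, 0.0, 0.02], "yaw": -0.0}, {"xyz": [-0.0, 0.0, 0.02], "yaw": -0.0}, {"xyz": [-0.0, 0.0, 0.02], "yaw": -0.0}]
end [0.4924 0.0877 0.18  ] 54.3
```

>>> servo_tool --increments '[{"xyz": [-0.0009, -0.0322, 0.0061], "yaw": -1.4}, {"xyz": [-0.0001, -0.0322, 0.006], "yaw": -1.4}, {"xyz": [0.0006, -0.0322, 0.0061], "yaw": -1.4}, {"xyz": [0.0015, -0.0322, 0.0061], "yaw": -1.4}, {"xyz": [0.0022, -0.0321, 0.0061], "yaw": -1.4}, {"xyz": [0.0031, -0.0321, 0.006], "yaw": -1.4}, {"xyz": [0, 0.0, 0.02], "yaw": 0}, {"xyz": [0, 0.0, 0], "yaw": 0}]' --gripper 0.35

```text
time_s: 7.88
eef_pos: [0.4904, 0.0886, 0.2773]
tcp_rot: [[0.581, 0.814, -0.005], [0.814, -0.581, 0.0], [-0.003, -0.004, -1.0]]
force: [-0.4, -0.1, -0.5]
width: 0.0554
```

>>> servo_tool --increments '[{"xyz": [0, 0, 0.025], "yaw": 0}, {"xyz": [0, 0, 0.025], "yaw": 0}, {"xyz": [0, 0, 0.02], "yaw": 0}, {"xyz": [0, 0.0, 0.02], "yaw": 0}, {"xyz": [0, 0, 0.015], "yaw": 0}, {"xyz": [0, 0, 0], "yaw": 0}]'

```text
time_s: 8.62
eef_pos: [0.4919, 0.0878, 0.1735]
tcp_rot: [[0.583, 0.813, -0.003], [0.813, -0.583, 0.0], [-0.002, -0.002, -1.0]]
force: [-0.0, 0.3, -0.3]
width: 0.0554
```

```bash
python3 - <<'E'
from h import *
s=sensors.read_state();print(s['eef_pos'],s['force'],s['width'])
grab('wrist','w3')
cv2.imwrite('pics/w3b.png',cv2.convertScaleAbs(cv2.imread('pics/w3.png'),alpha=1.8))
E
```

```text
[0.49188566 0.08778662 0.17348322] [-0.02395911  0.28923941 -0.29216962] 0.055406657160256056
```

View pics/w3b.png

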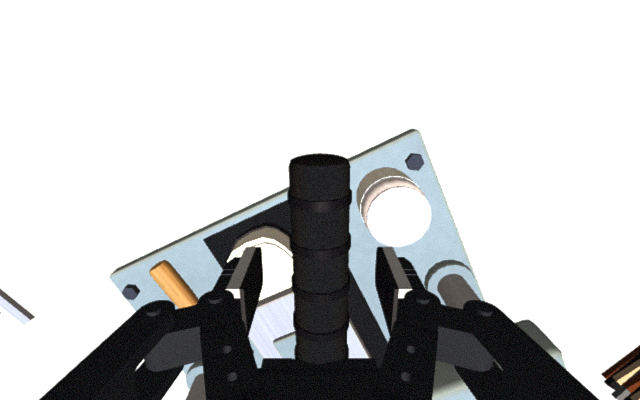

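The fingers straddle the grip centrally, with the bar at (320,260) between pads at (243,280) and (395,280). I'll close to a loose straddle and swing back anticlockwise in 5° rows (x ∓14.4 mm, y +0.6 mm).

>>> servo_tool --increments '[{"xyz": [0, 0, 0], "yaw": 0}, {"xyz": [0, 0, 0], "yaw": 0}, {"xyz": [-0.0072, 0.0002, 0], "yaw": -2.5}, {"xyz": [-0.0072, 0.0002, 0], "yaw": -2.5}, {"xyz": [-0.0144, 0.0006, 0], "yaw": -5}, {"xyz": [-0.0144, 0.0006, 0], "yaw": -5}]' --gripper 0.66

```text
time_s: 9.43
eef_pos: [0.473, 0.0496, 0.1755]
tcp_rot: [[0.349, 0.937, 0.003], [0.937, -0.349, 0.0], [0.001, 0.002, -1.0]]
force: [0.9, 0.5, 1.1]
width: 0.0288
```

>>> servo_tool --increments '[{"xyz": [-0.0144, 0.0006, 0], "yaw": -5}, {"xyz": [-0.0144, 0.0006, 0], "yaw": -5}, {"xyz": [-0.0144, 0.0006, 0], "yaw": -5}, {"xyz": [-0.0144, 0.0006, 0], "yaw": -5}, {"xyz": [-0.0144, 0.0006, 0], "yaw": -5}, {"xyz": [-0.0144, 0.0006, 0], "yaw": -5}, {"xyz": [-0.0144, 0.0006, 0], "yaw": -5}, {"xyz": [-0.0144, 0.0006, 0], "yaw": -5}]'

```text
time_s: 10.42
eef_pos: [0.4714, -0.0635, 0.1753]
tcp_rot: [[-0.334, 0.942, 0.002], [0.942, 0.334, 0.001], [-0.0, 0.002, -1.0]]
force: [0.2, 1.6, 0.1]
width: 0.0291
```

>>> servo_tool --increments '[{"xyz": [-0.0144, 0.0006, 0], "yaw": -5}, {"xyz": [-0.0144, 0.0006, 0], "yaw": -5}, {"xyz": [-0.0144, 0.0006, 0], "yaw": -5}, {"xyz": [-0.0144, 0.0006, 0], "yaw": -5}, {"xyz": [-0.0144, 0.0006, 0], "yaw": -5}, {"xyz": [0, 0, 0], "yaw": 0}]'

```text
time_s: 11.18
eef_pos: [0.5092, -0.1246, 0.1751]
tcp_rot: [[-0.698, 0.716, 0.001], [0.716, 0.698, -0.001], [-0.001, 0.0, -1.0]]
force: [-0.5, -0.2, -0.0]
width: 0.0293
```

```bash
python3 - <<'E'
from h import *
s=sensors.read_state();p=s['eef_pos'];print(p,s['force'],s['width'],s['qpos'])
R=s['tcp_rot'];print(np.degrees(np.arctan2(R[1,0],R[0,0]))+90, np.degrees(np.arctan2(p[1]+.0085,p[0]-.6265)),np.hypot(p[1]+.0085,p[0]-.6265))
grab('wrist','w4')
cv2.imwrite('pics/w4b.png',cv2.convertScaleAbs(cv2.imread('pics/w4.png'),alpha=1.8))
E
```

```text
[ 0.50915973 -0.12462413  0.17509687] [-0.52455507 -0.22977287 -0.0018647 ] 0.029258050243072962 [-4.33704863e-01  1.62813991e-02  2.00308928e+00 -8.65318589e-05
  1.12117870e+00 -2.77748781e+00]
224.29101512311985 -135.29845607873523 0.16508649870354022
```

View pics/w4b.png

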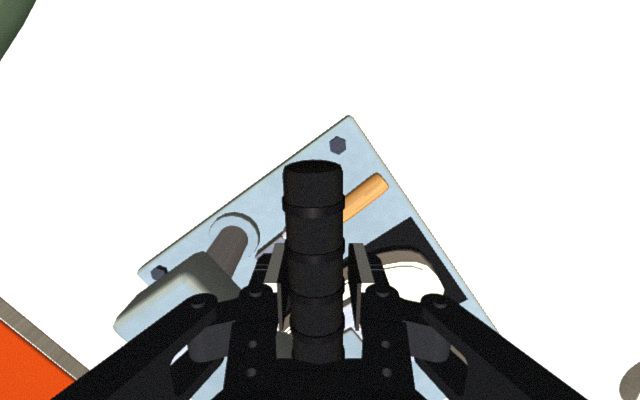

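The lever followed, with the bar still centred between the pads at 224°. Now the forward (clockwise) swing. I'll watch the force along tool -x.

>>> servo_tool --increments '[{"xyz": [0.0072, 0.0002, 0], "yaw": 2.5}, {"xyz": [0.0115, 0.0004, 0], "yaw": 4}, {"xyz": [0.0115, 0.0004, 0], "yaw": 4}, {"xyz": [0.0115, 0.0004, 0], "yaw": 4}, {"xyz": [0.0115, 0.0004, 0], "yaw": 4}, {"xyz": [0.0115, 0.0004, 0], "yaw": 4}, {"xyz": [0.0115, 0.0004, 0], "yaw": 4}]'

```text
time_s: 12.1
eef_pos: [0.4691, -0.0594, 0.1749]
tcp_rot: [[-0.304, 0.953, 0.001], [0.953, 0.304, -0.003], [-0.003, -0.0, -1.0]]
force: [1.2, -4.4, -2.0]
width: 0.0289
```

>>> servo_tool --increments '[{"xyz": [0.0115, 0.0004, 0], "yaw": 4}, {"xyz": [0.0115, 0.0004, 0], "yaw": 4}, {"xyz": [0.0115, 0.0004, 0], "yaw": 4}, {"xyz": [0.0115, 0.0004, 0], "yaw": 4}, {"xyz": [0.0115, 0.0004, 0], "yaw": 4}]'

```text
time_s: 12.72
eef_pos: [0.4604, -0.0036, 0.1747]
tcp_rot: [[0.039, 0.999, -0.002], [0.999, -0.039, -0.005], [-0.005, -0.002, -1.0]]
force: [-2.3, -5.1, 1.2]
width: 0.029
```

>>> servo_tool --increments '[{"xyz": [0.0115, 0.0004, 0], "yaw": 4}, {"xyz": [0.0115, 0.0004, 0], "yaw": 4}, {"xyz": [0.0115, 0.0004, 0], "yaw": 4}]'

```text
time_s: 13.1
eef_pos: [0.4647, 0.0307, 0.1746]
tcp_rot: [[0.246, 0.969, -0.005], [0.969, -0.246, -0.004], [-0.005, -0.003, -1.0]]
force: [-4.3, -5.3, 3.3]
width: 0.0288
```

>>> servo_tool --increments '[{"xyz": [0.0115, 0.0004, 0], "yaw": 4}, {"xyz": [0.0115, 0.0004, 0], "yaw": 4}]'

```text
time_s: 13.35
eef_pos: [0.4716, 0.0528, 0.1744]
tcp_rot: [[0.379, 0.926, -0.005], [0.926, -0.379, -0.004], [-0.005, -0.004, -1.0]]
force: [-4.8, -4.7, 3.1]
width: 0.0291
```

>>> servo_tool --increments '[{"xyz": [0.0115, 0.0004, 0], "yaw": 4}, {"xyz": [0.0115, 0.0004, 0], "yaw": 4}]'

```text
time_s: 13.6
eef_pos: [0.4815, 0.0736, 0.1743]
tcp_rot: [[0.504, 0.864, -0.006], [0.864, -0.504, -0.003], [-0.006, -0.004, -1.0]]
force: [-6.3, -4.1, 2.0]
width: 0.0291
```

>>> servo_tool --increments '[{"xyz": [0.0115, 0.0004, 0], "yaw": 4}]'

```text
time_s: 13.72
eef_pos: [0.4874, 0.0835, 0.1742]
tcp_rot: [[0.563, 0.826, -0.007], [0.827, -0.563, -0.003], [-0.006, -0.004, -1.0]]
force: [-5.7, -3.6, 2.4]
width: 0.0292
```

>>> servo_tool --increments '[{"xyz": [0.0115, 0.0004, 0], "yaw": 4}]'

```text
time_s: 13.85
eef_pos: [0.494, 0.0929, 0.1741]
tcp_rot: [[0.619, 0.785, -0.007], [0.785, -0.619, -0.002], [-0.006, -0.004, -1.0]]
force: [-7.2, -2.2, 3.5]
width: 0.0287
```

>>> servo_tool --increments '[{"xyz": [0.0115, 0.0004, 0], "yaw": 4}]'

```text
time_s: 13.98
eef_pos: [0.5014, 0.1018, 0.174]
tcp_rot: [[0.672, 0.74, -0.008], [0.74, -0.673, -0.002], [-0.007, -0.004, -1.0]]
force: [-6.3, -2.8, 3.0]
width: 0.029
```

>>> servo_tool --increments '[{"xyz": [0.0115, 0.0004, 0], "yaw": 4}]'

```text
time_s: 14.1
eef_pos: [0.5092, 0.1102, 0.174]
tcp_rot: [[0.723, 0.691, -0.008], [0.691, -0.723, -0.002], [-0.007, -0.004, -1.0]]
force: [-6.8, -1.9, 2.7]
width: 0.0291
```

>>> servo_tool --increments '[{"xyz": [0.0115, 0.0004, 0], "yaw": 4}]'

```text
time_s: 14.22
eef_pos: [0.5177, 0.1181, 0.174]
tcp_rot: [[0.769, 0.639, -0.008], [0.639, -0.769, -0.001], [-0.007, -0.004, -1.0]]
force: [-6.9, -1.2, 3.3]
width: 0.0288
```

>>> servo_tool --increments '[{"xyz": [0.0115, 0.0004, 0], "yaw": 4}]'

```text
time_s: 14.35
eef_pos: [0.5266, 0.1253, 0.1738]
tcp_rot: [[0.812, 0.584, -0.009], [0.584, -0.812, -0.001], [-0.008, -0.004, -1.0]]
force: [-6.7, -1.3, 3.2]
width: 0.0294
```

>>> servo_tool --increments '[{"xyz": [0.0115, 0.0004, 0], "yaw": 4}]'

```text
time_s: 14.48
eef_pos: [0.5361, 0.1319, 0.1738]
tcp_rot: [[0.851, 0.526, -0.009], [0.526, -0.851, -0.001], [-0.008, -0.004, -1.0]]
force: [-7.2, -0.1, 2.3]
width: 0.0289
```

>>> servo_tool --increments '[{"xyz": [0.0115, 0.0004, 0], "yaw": 4}]'

```text
time_s: 14.6
eef_pos: [0.546, 0.1378, 0.1737]
tcp_rot: [[0.885, 0.465, -0.009], [0.465, -0.885, -0.0], [-0.008, -0.004, -1.0]]
force: [-6.9, 0.5, 3.0]
width: 0.0289
```

>>> servo_tool --increments '[{"xyz": [0.0115, 0.0004, 0], "yaw": 4}]'

```text
time_s: 14.72
eef_pos: [0.5563, 0.1431, 0.1737]
tcp_rot: [[0.916, 0.402, -0.009], [0.402, -0.916, 0.0], [-0.008, -0.004, -1.0]]
force: [-7.5, 1.0, 3.8]
width: 0.0289
```

Still free at the end of the first stroke (about 6.3 N). Swinging back for a second stroke.

>>> servo_tool --increments '[{"xyz": [-0.0072, 0.0002, 0], "yaw": -2.5}, {"xyz": [-0.0144, 0.0006, 0], "yaw": -5}, {"xyz": [-0.0144, 0.0006, 0], "yaw": -5}, {"xyz": [-0.0144, 0.0006, 0], "yaw": -5}, {"xyz": [-0.0144, 0.0006, 0], "yaw": -5}, {"xyz": [-0.0144, 0.0006, 0], "yaw": -5}, {"xyz": [-0.0144, 0.0006, 0], "yaw": -5}, {"xyz": [-0.0144, 0.0006, 0], "yaw": -5}]'

```text
time_s: 15.72
eef_pos: [0.481, 0.0704, 0.1749]
tcp_rot: [[0.477, 0.879, 0.002], [0.879, -0.477, 0.0], [0.001, 0.001, -1.0]]
force: [1.3, 0.1, -0.1]
width: 0.0292
```

>>> servo_tool --increments '[{"xyz": [-0.0144, 0.0006, 0], "yaw": -5}, {"xyz": [-0.0144, 0.0006, 0], "yaw": -5}, {"xyz": [-0.0144, 0.0006, 0], "yaw": -5}, {"xyz": [-0.0144, 0.0006, 0], "yaw": -5}, {"xyz": [-0.0144, 0.0006, 0], "yaw": -5}, {"xyz": [-0.0144, 0.0006, 0], "yaw": -5}, {"xyz": [-0.0144, 0.0006, 0], "yaw": -5}, {"xyz": [0, 0, 0], "yaw": 0}]'

```text
time_s: 16.73
eef_pos: [0.4618, -0.0274, 0.1748]
tcp_rot: [[-0.108, 0.994, 0.0], [0.994, 0.108, -0.0], [-0.0, 0.0, -1.0]]
force: [-0.0, 0.0, 0.4]
width: 0.0292
```

```bash
python3 - <<'E'
from h import *
s=sensors.read_state();p=s['eef_pos'];print(p,s['force'],s['width'])
R=s['tcp_rot'];print(np.degrees(np.arctan2(R[1,0],R[0,0]))+90, np.degrees(np.arctan2(p[1]+.0085,p[0]-.6265)),np.hypot(p[1]+.0085,p[0]-.6265))
E
```

```text
[ 0.4617553  -0.02742301  0.17476201] [-0.03978193  0.0059412   0.36646947] 0.029155231502123607
186.21171127084438 -173.44757001388595 0.16582791580051756
```

>>> servo_tool --increments '[{"xyz": [0.0115, 0.0004, 0], "yaw": 4}, {"xyz": [0.0115, 0.0004, 0], "yaw": 4}, {"xyz": [0.0115, 0.0004, 0], "yaw": 4}, {"xyz": [0.0115, 0.0004, 0], "yaw": 4}]'

```text
time_s: 17.23
eef_pos: [0.4624, 0.0181, 0.1746]
tcp_rot: [[0.17, 0.985, -0.002], [0.985, -0.17, -0.004], [-0.005, -0.001, -1.0]]
force: [-3.2, -5.0, 1.9]
width: 0.0291
```

>>> servo_tool --increments '[{"xyz": [0.0115, 0.0004, 0], "yaw": 4}]'

```text
time_s: 17.35
eef_pos: [0.4644, 0.0294, 0.1746]
tcp_rot: [[0.238, 0.971, -0.003], [0.971, -0.238, -0.004], [-0.005, -0.002, -1.0]]
force: [-2.8, -5.1, 0.9]
width: 0.0292
```

>>> servo_tool --increments '[{"xyz": [0.0115, 0.0004, 0], "yaw": 4}]'

```text
time_s: 17.48
eef_pos: [0.4673, 0.0406, 0.1745]
tcp_rot: [[0.306, 0.952, -0.004], [0.952, -0.306, -0.004], [-0.005, -0.003, -1.0]]
force: [-3.8, -5.3, 2.9]
width: 0.0292
```

>>> servo_tool --increments '[{"xyz": [0.0115, 0.0004, 0], "yaw": 4}]'

```text
time_s: 17.6
eef_pos: [0.4708, 0.0515, 0.1745]
tcp_rot: [[0.371, 0.929, -0.005], [0.929, -0.371, -0.004], [-0.006, -0.003, -1.0]]
force: [-3.9, -5.8, 3.2]
width: 0.0293
```

>>> servo_tool --increments '[{"xyz": [0.0115, 0.0004, 0], "yaw": 4}]'

```text
time_s: 17.73
eef_pos: [0.4751, 0.0619, 0.1745]
tcp_rot: [[0.435, 0.9, -0.006], [0.9, -0.435, -0.004], [-0.006, -0.004, -1.0]]
force: [-5.2, -6.1, 3.7]
width: 0.0292
```

>>> servo_tool --increments '[{"xyz": [0.0115, 0.0004, 0], "yaw": 4}]'

```text
time_s: 17.85
eef_pos: [0.4801, 0.0721, 0.1744]
tcp_rot: [[0.497, 0.868, -0.007], [0.868, -0.497, -0.004], [-0.007, -0.004, -1.0]]
force: [-6.7, -5.8, 5.3]
width: 0.0292
```

>>> servo_tool --increments '[{"xyz": [0.0115, 0.0004, 0], "yaw": 4}]'

```text
time_s: 17.98
eef_pos: [0.4857, 0.0819, 0.1744]
tcp_rot: [[0.556, 0.831, -0.009], [0.831, -0.556, -0.005], [-0.009, -0.005, -1.0]]
force: [-8.5, -5.6, 5.3]
width: 0.029
```

>>> servo_tool --increments '[{"xyz": [0.0115, 0.0004, 0], "yaw": 4}]'

```text
time_s: 18.1
eef_pos: [0.4921, 0.0912, 0.1743]
tcp_rot: [[0.612, 0.791, -0.01], [0.791, -0.612, -0.005], [-0.01, -0.005, -1.0]]
force: [-8.9, -5.7, 5.7]
width: 0.0289
```

>>> servo_tool --increments '[{"xyz": [0.0072, 0.0002, 0], "yaw": 2.5}]'

```text
time_s: 18.23
eef_pos: [0.4964, 0.0969, 0.1743]
tcp_rot: [[0.646, 0.764, -0.011], [0.764, -0.646, -0.004], [-0.01, -0.005, -1.0]]
force: [-9.7, -6.5, 7.6]
width: 0.0287
```

>>> servo_tool --increments '[{"xyz": [0.0072, 0.0002, 0], "yaw": 2.5}]'

```text
time_s: 18.35
eef_pos: [0.5007, 0.1022, 0.1742]
tcp_rot: [[0.678, 0.735, -0.012], [0.735, -0.678, -0.004], [-0.011, -0.006, -1.0]]
force: [-11.3, -5.8, 7.4]
width: 0.0291
```

>>> servo_tool --increments '[{"xyz": [0.0058, 0.0002, 0], "yaw": 2}]'

```text
time_s: 18.48
eef_pos: [0.5046, 0.1063, 0.1741]
tcp_rot: [[0.703, 0.711, -0.013], [0.711, -0.703, -0.004], [-0.012, -0.006, -1.0]]
force: [-11.1, -5.2, 7.8]
width: 0.029
```

>>> servo_tool --increments '[{"xyz": [0.0058, 0.0002, 0], "yaw": 2}]'

```text
time_s: 18.6
eef_pos: [0.5084, 0.1104, 0.1741]
tcp_rot: [[0.728, 0.686, -0.013], [0.686, -0.728, -0.004], [-0.013, -0.006, -1.0]]
force: [-13.1, -5.0, 8.0]
width: 0.029
```

>>> servo_tool --increments '[{"xyz": [0.0044, 0.0001, 0], "yaw": 1.5}]'

```text
time_s: 18.73
eef_pos: [0.5116, 0.1133, 0.174]
tcp_rot: [[0.745, 0.667, -0.014], [0.667, -0.745, -0.004], [-0.013, -0.006, -1.0]]
force: [-12.6, -5.0, 7.4]
width: 0.0289
```

Tangential pull is now 13.0 and 12.7 N, so I'll stop here. I'll ease off, open and lift clear.

>>> servo_tool --increments '[{"xyz": [-0.002, 0, 0], "yaw": 0}, {"xyz": [-0.002, 0, 0], "yaw": 0}, {"xyz": [0, 0, 0], "yaw": 0}, {"xyz": [0, 0, 0], "yaw": 0}]' --gripper 0.35

```text
time_s: 19.23
eef_pos: [0.5115, 0.1112, 0.1733]
tcp_rot: [[0.745, 0.667, -0.005], [0.667, -0.745, -0.0], [-0.004, -0.003, -1.0]]
force: [-4.6, -3.1, -3.9]
width: 0.0553
```

>>> servo_tool --increments '[{"xyz": [0, 0, 0], "yaw": 0}, {"xyz": [0, 0, -0.02], "yaw": 0}, {"xyz": [0, 0, -0.04], "yaw": 0}, {"xyz": [0, 0, -0.05], "yaw": 0}, {"xyz": [0, 0, -0.05], "yaw": 0}, {"xyz": [0, 0.03, -0.03], "yaw": 0}, {"xyz": [0, 0.05, 0], "yaw": 0}, {"xyz": [0, 0, 0], "yaw": 0}]'

```text
time_s: 20.23
eef_pos: [0.5687, 0.0503, 0.3657]
tcp_rot: [[0.747, 0.665, 0.004], [0.665, -0.747, 0.001], [0.003, 0.002, -1.0]]
force: [0.4, 0.7, -0.1]
width: 0.0558
```

```bash
python3 - <<'E'
from h import *
s=sensors.read_state();print(s['eef_pos'],s['force'])
for n in('wrist','scene'):grab(n,n+'9')
a=cv2.imread('pics/wrist9.png')[:330,120:520];b=cv2.resize(cv2.imread('pics/scene9.png')[170:285,255:395],(400,330),interpolation=cv2.INTER_CUBIC)
cv2.imwrite('pics/f.png',cv2.convertScaleAbs(np.hstack([a,b]),alpha=1.8))
E
```

```text
[0.56871927 0.05026558 0.3657308 ] [ 0.40295564  0.68668194 -0.05810529]
```

View pics/f.png

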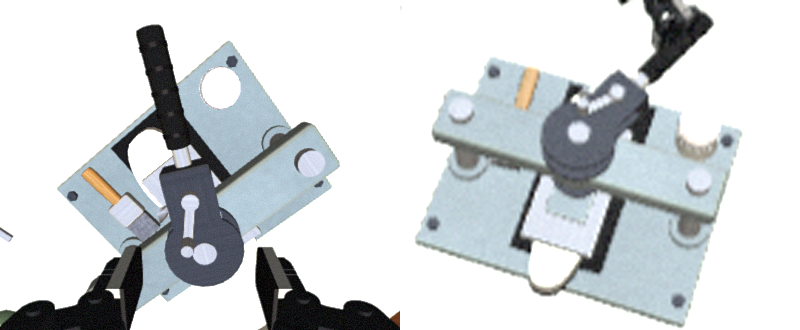

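The final view shows the lever free. The pawl knob at (187,252) is still on the tighten side of the screw–hinge line, and the sole, tin and brush look where they were.

```bash
python3 -c "
from h import *
print(ticket.hand_in())"
```

```text
the job is handed in; nothing more can be done
None
```

The press is clamped on the sole with the pawl at tighten, and I handed the job in at about 20 s of the 70 s allowed.

- **Pawl:** I gripped the knob and pushed it right over. The wrist camera then showed it about 11–13 mm on the anticlockwise side, depending on the axis estimate used. The full throw is 13 mm, so it counts as tighten.
- **Lever:** The first forward stroke ran free at about 6 N. On the second, the pull rose steadily and I stopped at 13.0 N, then 12.7 N on the last small step. The highest I read was 13.0 N. These are readings at the end of each short move, with about ±0.5 N of noise.
- **Other forces:** Pushing the pawl briefly took about 15–18 N, more than the 3–4 N given. That push also swung the lever about 8° anticlockwise. The wrist read about 7 N just after I opened the fingers, and close to zero once clear.
- **Final check:** The arm is clear of the press and the pawl is still on the tighten side. By eye, the sole, tin and brush are where they were. I did not measure the plate force directly, and I did not re-check the items on the desk, though the arm did not go near them.

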